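# Re-rack pressure gauges in reverse order

## Robot

A 7-joint arm with a two-finger parallel gripper is mounted at the origin on the work surface. World frame = base frame: x ahead of the robot, y to its left, z up, the work surface at z = 0. Lengths are in m, angles in rad, forces in N, time in s.
With the tool pointing down it reaches from about 0.4 to 0.9 m from the base axis. Payload 5.5 kg.
Tool frame: the origin (TCP) lies between the finger pads; the fingertips stand 14 mm ahead of it and the grasp point (between the pads) lies 5 mm behind it (robot.tips_ahead is the distance from the TCP to the fingertips, in m); z points along the fingers, y is the line along which they close (so a half turn about z gives the same grasp; the last joint's range is limited). The gripper opens to 92 mm and grips with 3 to 60 N. Pads are 19 mm wide; open, the fingers measure 130 mm over their backs; the gripper's body (75 mm by 190 mm) begins 47 mm behind the grasp point.
Start: joints at [0.263, 0.501, -0.427, 1.55, 0.221, 1.138, -0.21], TCP at [0.65, 0, 0.241] pointing down, gripper open.
Joint ranges: [-2.88, 2.88], [-0.31, 2.03], [-1.54, 1.56], [0.2, 2.42], [-1.41, 4.55], [0.19, 2.02], [-2.57, 2.57]. Speed limits (rad/s): [2.57, 2.57, 3.14, 3.14, 3.14, 3.14, 3.14].

## Interface

Orientations are given as a unit quaternion [w, x, y, z].
In Python, from station import robot, optics, order, nets gives the robot as it stands. The module is installed in compiled form; this text tells all that it offers.
- The arm moves only by the tool play_rows, never from a script. Its argument "commands" is one flat list of numbers, 6 for each row, row after row: the shift along the world's x, y, z in mm, then the turn, a rotation vector about the world's x, y, z in degrees. A call has 1 to 8 rows; each row is the pose to reach, as a shift and turn from the pose commanded when the call began; what a row does not reach only later rows make up. A row lasts 1/12 s, in which the tool goes at most 41.7 mm and 7.16 degrees, less where a joint would pass 70% of its speed; a pose out of reach is approached as far as the arm can. A call with a gripper value outside its range is refused whole. "jaw" is the opening in per cent of the stroke, from 0 (shut) to 100 (fully open), set as the call begins (left out, the last holds). The fingers move at their own pace and stop on an object; "squeeze" is the grip in N (left out, the last holds). Time passes only in rows, so rows that repeat a pose let the fingers close. It gives the time, the measured TCP pose, the force, the opening and the grip force at its end, in the units of the state.
- robot.state(): the state, without advancing time (a new reading comes with each control period).
- optics.camera(name): name is "scene" or "side" or "wrist"; returns (picture, depth): 480x640x3 uint8, blue, green, red; 480x640 float32, m along the optical axis (not along the pixel's ray), 0 where there is no reading.
- optics.camera_info(name): a dict with "fx", "fy", "cx", "cy" (pixels), "position" and "rotation" of the camera in the world. Camera axes: x right, y down, z forward; pixel columns grow to the right and rows downward; lengths in m; the calibration is good to about 2 mm. A picture is of the moment at which its call begins: read the wrist's pose just before it. camera_info takes no time and is no camera call; for the wrist camera it gives the pose at the moment of the call.
- order.finish_job(): hands the job in; it is judged then, once.
Trained networks look in the newest picture that a camera, given by its name, has taken for a name from the list of things; names that differ only in an ending like _2 or _b are one class to them, and where a whole thing is asked for, a point or a joint stands for the part that bears it (a point fixed in the world has none). Each returns a list of dicts, best first, with "score" (0 to 1); they miss things now and then, are a little off and sometimes report something else, mostly with a low value. They report only what shows in the picture. A call takes as long as a camera call. They do not tell look-alikes from the thing itself.
- nets.spot_in(camera, label): "centre" ([x, y, z] in m, in world coordinates, good to about 4 mm: the middle of the surface that is visible of it).
- nets.place_of(camera, label): "centre" ([x, y, z] in m, in world coordinates, good to about 4 mm: a listed point, or the origin of a listed thing).
The state is a dict: "t": time; "joints": joint angles; "dq": joint speeds; "joint_torque": joint torques, N m; "tool_pos": TCP position; "ee_rot": TCP orientation; "wrist_force": force on the tool from outside, world axes, zero at the start; "wrist_torque": the same for the moment, N m; "finger_gap": finger opening in m; "grip_force": force on a finger pad.
Only numpy, scipy, OpenCV 4.12 (cv2) and the standard library are available. Lean on these libraries where they do the work, as an engineer would, in place of code of your own. Each camera call takes 0.05 s, during which the arm holds its last target. There are 200 camera calls.

## Task

For the repeat calibration run the four pressure gauges are needed in reverse order: move each one from its coloured dish on the queue board into a pocket of the grey test tray, so that the gauge that stood nearest the white end of the board ends farthest from the white end of the tray, the next one next to it, and so on, the last one nearest the tray's white end. Stand each upright on the floor of its pocket, setting it down gently: never drop a gauge or tip one over. Each gauge's dish has its colour and stays in place, so it shows where that gauge came from.

Things in the scene. Friction and masses are not known exactly. Their poses are not given: they have to be found in the camera images.
- queue_board: wooden board, 80 mm deep (x), 292 mm long (y), 12 mm thick, fixed; gauges start here, in dishes. Origin: underside, mid-row; z up. Four places at y = +99, +33, -33, -99 mm (x = 0), one dish on each. White block (80 x 18 mm, top 22 mm above origin) across the +y end, centred at y = +147 mm: the white end, so +99 is the place nearest it.
- test_tray: grey tray, 72 mm deep (x), 300 mm long (y), fixed, empty. Origin: underside, mid-row; z up. Four 60 x 60 mm pockets centred at y = +99, +33, -33, -99 mm (x = 0), floor 8 mm above origin, between black walls 6 mm thick, 8 mm high above the floor. White block (72 x 22 mm, top 22 mm above origin) across the +y end, centred at y = +149 mm: the white end; the +99 pocket is nearest it.
- dish_red: red square plastic dish, 60 x 60 mm, 10 mm high, walls 3 mm thick, inner floor 3 mm above its underside; fixed on one of the four places of the queue board. The red gauge starts in it. Origin: centre of its underside; axes parallel to the board's.
- dish_yellow: yellow square plastic dish, 60 x 60 mm, 10 mm high, walls 3 mm thick, inner floor 3 mm above its underside; fixed on one of the four places of the queue board. The yellow gauge starts in it. Origin: centre of its underside; axes parallel to the board's.
- dish_blue: blue square plastic dish, 60 x 60 mm, 10 mm high, walls 3 mm thick, inner floor 3 mm above its underside; fixed on one of the four places of the queue board. The blue gauge starts in it. Origin: centre of its underside; axes parallel to the board's.
- dish_green: green square plastic dish, 60 x 60 mm, 10 mm high, walls 3 mm thick, inner floor 3 mm above its underside; fixed on one of the four places of the queue board. The green gauge starts in it. Origin: centre of its underside; axes parallel to the board's.
- gauge_red: loose pressure gauge, red case, 0.3 kg, 81 mm high, upright. Origin: centre of foot underside; z up. Foot: dark steel, dia. 44, 12 mm high; thin stem, brass collar dia. 24; on top the case, a disc on edge, dia. 46 mm, 28 mm thick along its x, centre 58 mm up, white dial on +x face. Grip the case's flat faces from above (closing along its x, across the row); cases in a row are 20 mm apart.
- gauge_yellow: loose pressure gauge, yellow case, 0.3 kg, 81 mm high, upright. Origin: centre of foot underside; z up. Foot: dark steel, dia. 44, 12 mm high; thin stem, brass collar dia. 24; on top the case, a disc on edge, dia. 46 mm, 28 mm thick along its x, centre 58 mm up, white dial on +x face. Grip the case's flat faces from above (closing along its x, across the row); cases in a row are 20 mm apart.
- gauge_blue: loose pressure gauge, blue case, 0.3 kg, 81 mm high, upright. Origin: centre of foot underside; z up. Foot: dark steel, dia. 44, 12 mm high; thin stem, brass collar dia. 24; on top the case, a disc on edge, dia. 46 mm, 28 mm thick along its x, centre 58 mm up, white dial on +x face. Grip the case's flat faces from above (closing along its x, across the row); cases in a row are 20 mm apart.
- gauge_green: loose pressure gauge, green case, 0.3 kg, 81 mm high, upright. Origin: centre of foot underside; z up. Foot: dark steel, dia. 44, 12 mm high; thin stem, brass collar dia. 24; on top the case, a disc on edge, dia. 46 mm, 28 mm thick along its x, centre 58 mm up, white dial on +x face. Grip the case's flat faces from above (closing along its x, across the row); cases in a row are 20 mm apart.
Mind the look-alikes: they are no part of the job. Leave any orange look-alike of the gauge_blue alone.

How it is judged:
By the outcome, as a careful person would: the job done as asked, in the order asked, and still so for the second after the job is handed in, with the robot touching nothing.
It also fails if it takes over 106 s, if anything falls off the work surface, if the arm or the gripper's body presses on something with over 40 N, if the wrist force passes 120 N, or if a joint passes its speed limit or range.

## Working session

There is one attempt and no reset: what is moved stays moved. The work goes in short steps, Python scripts to look and compute and a tool call to move; the robot and the scene stay as the last step left them, time stands still between calls to the robot, and variables do not carry over. Pictures are saved under pics/ and viewed, at most 14 in all, crops included, and the job is handed in when it is done.

Besides the shell and the picture viewer there is one more tool, called as name(argument=value, ...), one argument or row to a line, values as JSON. play_rows: Moves the arm, as the interface text tells. Its arguments: {"type":"object","properties":{"commands":{"type":"array"},"jaw":{"type":"number"},"squeeze":{"type":"number"}},"required":["commands"]}

```bash
mkdir -p pics; cat > h.py <<'E'
from station import robot, optics, order, nets
import numpy as np, cv2
def cloud(name):
    im,d=optics.camera(name); c=optics.camera_info(name)
    R=np.array(c['rotation']); 
    if R.shape==(4,):
        from scipy.spatial.transform import Rotation as Ro
        R=Ro.from_quat(np.r_[R[1:],R[0]]).as_matrix()
    v,u=np.indices(d.shape)
    P=np.stack([(u-c['cx'])/c['fx']*d,(v-c['cy'])/c['fy']*d,d],-1)@R.T+np.array(c['position'])
    P[d==0]=np.nan
    return im,d,P
E
python3 - <<'E'
from h import *
for n in ['scene','side']:
    im,d,P=cloud(n); cv2.imwrite(f'pics/{n}0.png',im)
    for l in ['queue_board','test_tray']+[a+b for a in('dish_','gauge_') for b in('red','yellow','blue','green')]:
        print(n,l,[(np.round(r['centre'],3).tolist(),round(r['score'],2)) for r in nets.place_of(n,l)[:3]])
s=robot.state();print(s['t'],s['tool_pos'],s['ee_rot'])
E
```

```text
scene queue_board [([0.446, -0.005, 0.002], 0.75)]
scene test_tray [([0.655, 0.087, -0.0], 0.8)]
scene dish_red [([0.449, -0.041, 0.01], 0.96)]
scene dish_yellow [([0.45, 0.097, 0.013], 0.57)]
scene dish_blue [([0.446, 0.034, 0.012], 0.91)]
scene dish_green [([0.446, -0.102, 0.016], 0.82)]
scene gauge_red [([0.449, -0.037, 0.012], 0.86)]
scene gauge_yellow [([0.448, 0.087, 0.015], 0.81), ([0.451, -0.109, 0.016], 0.3)]
scene gauge_blue [([0.341, 0.084, -0.003], 0.91), ([0.444, 0.028, 0.012], 0.89), ([0.551, 0.061, 0.001], 0.77)]
scene gauge_green [([0.449, -0.107, 0.016], 0.55)]
side queue_board [([0.446, 0.027, 0.012], 0.41)]
side test_tray [([0.45, -0.035, 0.013], 0.74), ([0.654, 0.082, 0.0], 0.6)]
side dish_red [([0.449, -0.036, 0.014], 0.66)]
side dish_yellow [([0.448, 0.096, 0.015], 0.63)]
side dish_blue [([0.449, 0.027, 0.014], 0.6)]
side dish_green [([0.446, -0.102, 0.015], 0.48)]
side gauge_red [([0.441, -0.035, 0.018], 0.95), ([0.45, 0.031, 0.018], 0.67)]
side gauge_yellow [([0.445, 0.091, 0.016], 0.6)]
side gauge_blue [([0.45, 0.031, 0.02], 0.8), ([0.553, 0.064, -0.004], 0.78), ([0.344, 0.092, -0.002], 0.65)]
side gauge_green [([0.451, -0.109, 0.015], 0.92), ([0.447, -0.1, 0.016], 0.31)]
1.1 [6.50015514e-01 3.34319441e-05 2.40742869e-01] [1.39792803e-05 7.07085614e-01 7.07127948e-01 1.77670348e-05]
```

View pics/scene0.png

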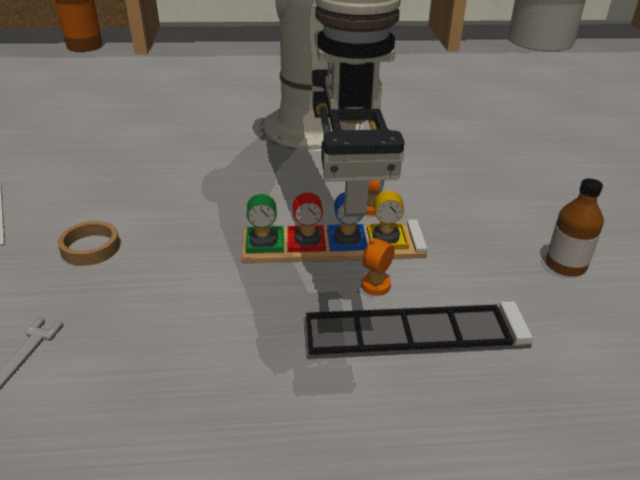

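View pics/side0.png

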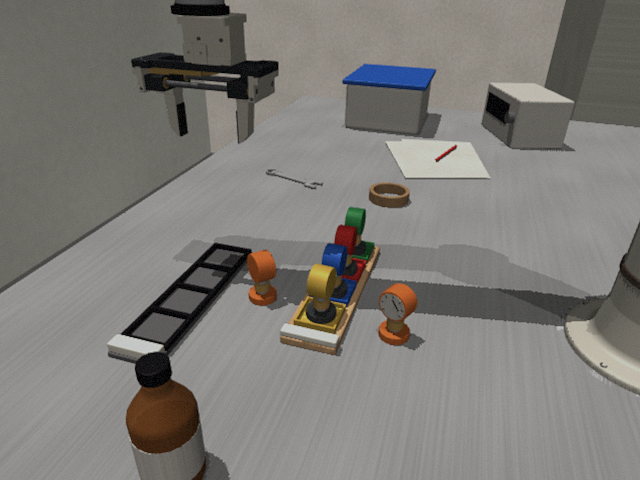

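The picture shows the board with its white end at +y (scene px 416,236) in the order yellow, blue, red, green. The tray's white end is at px (515,322), also +y, and two orange decoys stand at px (377,265) and (372,195). Next I fit the poses from depth.

```bash
cat >> h.py <<'E'
HUE={'red':(0,6),'orange':(7,16),'yellow':(22,33),'green':(50,80),'blue':(100,125)}
def gauges(n):
    im,d,P=cloud(n); hsv=cv2.cvtColor(im,cv2.COLOR_BGR2HSV); H,S,V=[hsv[...,i].astype(int) for i in range(3)]
    for k,(a,b) in HUE.items():
        h=(H>=a)&(H<=b) | ((k=='red')&(H>174))
        z=P[...,2]; m=h&(S>130)&(V>40)&(z>.03)&(z<.12)&(P[...,0]>.3)&(P[...,0]<.8)&(abs(P[...,1])<.3)
        nn,lab,st,_=cv2.connectedComponentsWithStats(m.astype(np.uint8))
        for i in range(1,nn):
            if st[i,4]<40: continue
            q=P[lab==i]; lo,hi=np.percentile(q,[3,97],axis=0)
            print(n,k,st[i,4],'lo',lo.round(3),'hi',hi.round(3))
    return im,d,P
def rect(P,m,t):
    q=P[m][:,:2].astype(np.float32)*1000
    (c,s,a)=cv2.minAreaRect(q); print(t,len(q),'c',np.round(c,1),'s',np.round(s,1),'a',round(a,2),'z',np.median(P[m][:,2]).round(4))
E
python3 - <<'E'
from h import *
for n in ['scene','side']:
    im,d,P=gauges(n); hsv=cv2.cvtColor(im,cv2.COLOR_BGR2HSV); x,y,z=P[...,0],P[...,1],P[...,2]
    k=np.ones((2,2),np.uint8); er=lambda m:cv2.morphologyEx(m.astype(np.uint8),cv2.MORPH_OPEN,k)>0
    rect(P,er((hsv[...,2]<45)&(x>.59)&(x<.75)&(y>-.2)&(y<.3)&(z>.009)&(z<.03)),'trayblack')
    rect(P,er((hsv[...,1]<40)&(x>.59)&(x<.75)&(y>.1)&(y<.3)&(z>.017)&(z<.03)),'traywhite')
    rect(P,er((hsv[...,1]<40)&(x>.39)&(x<.51)&(y>.11)&(y<.2)&(z>.017)&(z<.03)),'boardwhite')
    g=(z<.03)&(z>.018)&(x>.4)&(x<.5)
    for c,(a,b) in HUE.items():
        if c!='orange': rect(P,er(g&(hsv[...,0]>=a)&(hsv[...,0]<=b)&(hsv[...,1]>130)),'dish '+c)
E
```

```text
scene red 326 lo [ 0.437 -0.055  0.069] hi [ 0.463 -0.013  0.096]
scene orange 144 lo [0.36  0.076 0.044] hi [0.37  0.092 0.07 ]
scene orange 817 lo [0.548 0.04  0.043] hi [0.578 0.082 0.08 ]
scene yellow 288 lo [0.438 0.072 0.077] hi [0.464 0.111 0.095]
scene green 251 lo [ 0.438 -0.124  0.082] hi [ 0.463 -0.085  0.095]
scene blue 112 lo [0.438 0.009 0.074] hi [0.463 0.023 0.094]
trayblack 3067 c [660.7  91.1] s [272.4  72.8] a 88.62 z nan
traywhite 632 c [651.5 243.1] s [36.2 88.4] a 88.75 z nan
boardwhite 329 c [437.8 147.3] s [ 43.6 101.4] a 60.09 z nan
dish red 155 c [434.9 -32.7] s [59.2 90.1] a 87.89 z nan
dish yellow 119 c [435.9  99.8] s [63.8 92.4] a 85.69 z 0.0198
dish green 109 c [ 447.9 -100.9] s [63.5 54.3] a 1.17 z nan
dish blue 176 c [485.1  28.4] s [ 59.7 137.5] a 85.17 z nan
side red 437 lo [ 0.432 -0.04   0.059] hi [ 0.458 -0.013  0.095]
side orange 723 lo [0.53  0.055 0.041] hi [0.573 0.083 0.08 ]
side orange 564 lo [0.319 0.075 0.05 ] hi [0.363 0.105 0.08 ]
side yellow 323 lo [0.434 0.083 0.06 ] hi [0.461 0.113 0.095]
side yellow 92 lo [0.443 0.108 0.058] hi [0.463 0.114 0.082]
side green 294 lo [ 0.434 -0.108  0.065] hi [ 0.459 -0.084  0.095]
side blue 535 lo [0.433 0.021 0.059] hi [0.459 0.051 0.096]
trayblack 1969 c [622.7  97.7] s [279.5  84.5] a 72.06 z nan
traywhite 658 c [593.5 280.4] s [ 59.8 201.9] a 52.93 z nan
boardwhite 634 c [447.9 130.5] s [42.6 77.3] a 89.34 z nan
dish red 99 c [428.3 -38.4] s [71.7 24.6] a 88.24 z 0.0194
dish yellow 6 c [418.5  73.1] s [13.5  0.4] a 88.46 z 0.0173
dish green 72 c [ 426.6 -100.1] s [68.4 23.1] a 88.34 z 0.0188
dish blue 131 c [427.7  31.4] s [66.7 24.9] a 84.01 z 0.0191
```

```bash
python3 - <<'E'
from h import *
im,d,P=cloud('wrist'); cv2.imwrite('pics/w0.png',im); np.save('w0.npy',P); print(optics.camera_info('wrist'))
E
```

```text
{'fx': 419.5935433389553, 'fy': 419.5935433389553, 'cx': 319.8866212129963, 'cy': 237.87566563922456, 'position': array([0.64938164, 0.07730435, 0.38442414]), 'rotation': array([ 1.45869910e-01,  9.89303774e-01, -9.19538476e-05,  6.46030337e-05])}
```

play_rows(
  commands=[-40, 0, 10, 0, 0, 0, -80, 0, 20, 0, 0, 0, -120, 0, 30, 0, 0, 0, -160, 0, 40, 0, 0, 0, -200, 0, 40, 0, 0, 0, -200, 0, 40, 0, 0, 0, -200, 0, 40, 0, 0, 0, -200, 0, 40, 0, 0, 0],
)

```text
t: 1.92
tool_pos: [0.4508, -0.0002, 0.2815]
ee_rot: [0.001, 0.707, 0.707, 0.001]
wrist_force: [0.1, 0.2, 0.6]
finger_gap: 0.0918
grip_force: 0.0
```

```bash
python3 - <<'E'
from h import *
im,d,P=gauges('wrist'); cv2.imwrite('pics/w1.png',im); np.save('w1.npy',P); print(robot.state()['tool_pos'])
cv2.imwrite('pics/w01.png',cv2.resize(np.vstack([cv2.imread('pics/w0.png'),im]),(450,600)))
E
```

```text
wrist red 1549 lo [ 0.434 -0.051  0.08 ] hi [ 0.459 -0.013  0.096]
wrist orange 1990 lo [0.326 0.068 0.06 ] hi [0.365 0.099 0.081]
wrist orange 1882 lo [0.53  0.044 0.062] hi [0.569 0.08  0.081]
wrist yellow 1839 lo [0.436 0.074 0.082] hi [0.462 0.112 0.096]
wrist green 1046 lo [ 0.435 -0.119  0.086] hi [ 0.459 -0.088  0.096]
wrist blue 1665 lo [0.435 0.012 0.081] hi [0.459 0.05  0.096]
[4.51309448e-01 1.26621845e-05 2.81351731e-01]
```

View pics/w01.png

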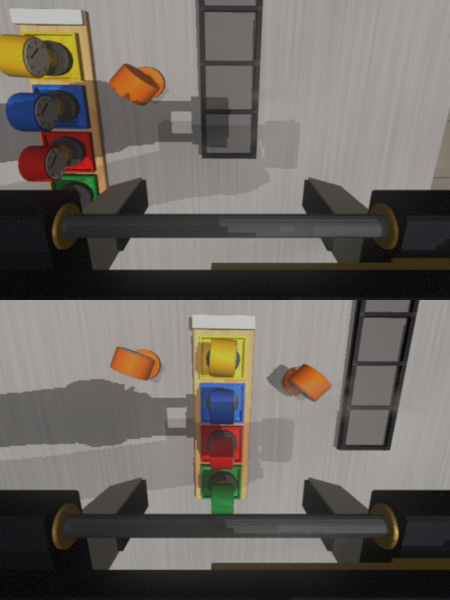

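```bash
python3 - <<'E'
from h import *
def fit(P,im,name,m,y0,y1):
    ys=np.arange(y0,y1,.01); L=[]
    for y in ys:
        q=P[m&(abs(P[...,1]-y)<.004)][:,0]
        if len(q)>10: L.append((y,*np.percentile(q,[1,99])))
    L=np.array(L); 
    for j in(1,2): p=np.polyfit(L[:,0],L[:,j],1); print(name,'edge',j,'slope deg',np.degrees(p[0]).round(2),'x at y=%.3f'%L[:,0].mean(),np.polyval(p,L[:,0].mean()).round(4))
    q=P[m][:,1]; print(name,'y range',np.percentile(q,[.3,99.7]).round(4))
for w in(0,1):
    P=np.load(f'w{w}.npy'); im=cv2.imread(f'pics/w{w}.png'); hsv=cv2.cvtColor(im,cv2.COLOR_BGR2HSV); x,y,z=P[...,0],P[...,1],P[...,2]; z=np.nan_to_num(z,nan=-1)
    h=(z>.012)&(z<.026)
    fit(P,im,f'tray{w}',h&(x>.59)&(x<.72)&(hsv[...,1]<60)&(hsv[...,2]<60),-.06,.2)
    if w: 
        fit(P,im,'board',(z>.005)&(z<.03)&(x>.4)&(x<.5),-.13,.14)
        fit(P,im,'bwhite',(z>.018)&(z<.026)&(x>.4)&(x<.5)&(hsv[...,1]<40)&(y>.12),.135,.15)
    # cross walls
    m=h&(x>.64)&(x<.67)&(hsv[...,1]<60)&(hsv[...,2]<60)
    hh,e=np.histogram(y[m],bins=np.arange(-.08,.25,.002)); print('walls y',[(round(e[i]+.001,3),int(hh[i])) for i in range(len(hh)) if hh[i]>60])
E
```

```text
tray0 edge 1 slope deg 0.56 x at y=0.055 0.6201
tray0 edge 2 slope deg 3.47 x at y=0.055 0.6817
tray0 y range [-0.0478  0.1607]
walls y [(np.float64(-0.047), 68), (np.float64(-0.045), 65), (np.float64(-0.043), 93), (np.float64(0.019), 67), (np.float64(0.021), 76), (np.float64(0.023), 77), (np.float64(0.149), 70), (np.float64(0.151), 102), (np.float64(0.153), 92)]
tray1 edge 1 slope deg -0.73 x at y=0.063 0.6205
tray1 edge 2 slope deg 0.55 x at y=0.063 0.6902
tray1 y range [-0.0468  0.17  ]
board edge 1 slope deg 0.98 x at y=-0.000 0.4074
board edge 2 slope deg 0.95 x at y=-0.000 0.4861
board y range [-0.1352  0.1504]
bwhite edge 1 slope deg -2.41 x at y=0.140 0.4105
bwhite edge 2 slope deg 2.87 x at y=0.140 0.4879
bwhite y range [0.1327 0.1513]
walls y [(np.float64(-0.043), 65), (np.float64(0.085), 63), (np.float64(0.087), 66), (np.float64(0.151), 81), (np.float64(0.153), 92)]
```

The wrist views confirm the order. Gauges stand at x≈447 and y≈93 (yellow), 31 (blue), −33 (red), −104 (green). The tray origin is about (655, 87), so the pockets are at y≈−12, 54, 120, 186. I start with yellow, bound for −12.

play_rows(
  commands=[0, 38, -5, 0, 0, 0, -1, 75, -30, 0, 0, 0, -1, 93, -65, 0, 0, 0, -1, 93, -100, 0, 0, 0, -1, 93, -135, 0, 0, 0, -1, 93, -165, 0, 0, 0, -1, 93, -190, 0, 0, 0, -1, 93, -210, 0, 0, 0],
  jaw=70,
)

```text
t: 2.63
tool_pos: [0.4492, 0.0937, 0.0679]
ee_rot: [-0.001, 0.707, 0.707, -0.001]
wrist_force: [0.2, -0.7, 0.5]
finger_gap: 0.0644
grip_force: 0.0
```

play_rows(
  commands=[0, 0, 0, 0, 0, 0, 0, 0, 0, 0, 0, 0, 0, 0, 0, 0, 0, 0, 0, 0, 0, 0, 0, 0, 0, 0, 0, 0, 0, 0, 0, 0, 0, 0, 0, 0, 0, 0, 0, 0, 0, 0],
  jaw=20,
  squeeze=25,
)

```text
t: 3.22
tool_pos: [0.4495, 0.0931, 0.0717]
ee_rot: [0.001, 0.707, 0.707, 0.001]
wrist_force: [-0.8, 0.0, 6.3]
finger_gap: 0.0284
grip_force: 24.2
```

play_rows(
  commands=[0, 0, 8, 0, 0, 0, 0, 0, 25, 0, 0, 0, 0, 0, 50, 0, 0, 0, 0, 0, 80, 0, 0, 0, 5, 0, 105, 0, 0, 0, 25, -10, 110, 0, 0, 0, 55, -25, 110, 0, 0, 0, 90, -43, 110, 0, 0, 0],
)

```text
t: 3.88
tool_pos: [0.539, 0.0505, 0.1824]
ee_rot: [0.001, 0.706, 0.708, 0.0]
wrist_force: [1.1, 0.6, -2.0]
finger_gap: 0.0285
grip_force: 24.3
```

play_rows(
  commands=[33, -18, 0, 0, 0, 0, 66, -36, 0, 0, 0, 0, 92, -52, 0, 0, 0, 0, 108, -60, 0, 0, 0, 0, 115, -62, 0, 0, 0, 0, 116, -62, 0, 0, 0, 0, 116, -62, 0, 0, 0, 0],
)

```text
t: 4.47
tool_pos: [0.654, -0.011, 0.1803]
ee_rot: [-0.001, 0.707, 0.707, -0.0]
wrist_force: [-0.8, 1.0, -3.7]
finger_gap: 0.0286
grip_force: 24.3
```

```bash
python3 - <<'E'
from h import *
im,d,P=cloud('wrist'); cv2.imwrite('pics/w2.png',im); np.save('w2.npy',P)
hsv=cv2.cvtColor(im,cv2.COLOR_BGR2HSV); x,y=P[...,0],P[...,1]; z=np.nan_to_num(P[...,2],nan=-1)
m=(z>.010)&(z<.026)&(x>.59)&(x<.72)&(hsv[...,2]<60)&(hsv[...,1]<60)
for yy in np.arange(0,.26,.02):
    q=x[m&(abs(y-yy)<.004)]
    if len(q)>20: print(yy.round(2),np.percentile(q,[2,98]).round(4),len(q))
print(robot.state()['tool_pos'])
E
```

```text
0.0 [0.6189 0.6241] 82
0.02 [0.6203 0.6748] 662
[ 0.65356889 -0.01046764  0.18047995]
```

View pics/w2.png

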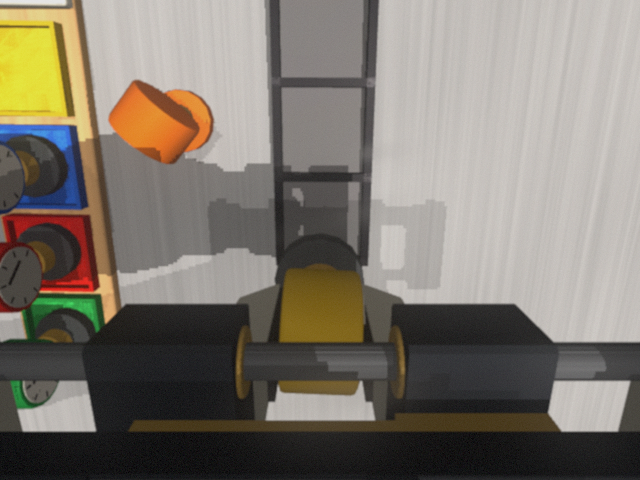

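Yellow is held upright, with its foot centred at px (319,260) over the end pocket. Lowering.

play_rows(
  commands=[1, -1, -20, 0, 0, 0, 1, -1, -50, 0, 0, 0, 1, -1, -78, 0, 0, 0, 1, -1, -97, 0, 0, 0, 1, -1, -107, 0, 0, 0, 1, -1, -112, 0, 0, 0, 1, -1, -114, 0, 0, 0, 1, -1, -114, 0, 0, 0],
)

```text
t: 5.18
tool_pos: [0.6564, -0.0124, 0.0677]
ee_rot: [0.0, 0.707, 0.707, 0.001]
wrist_force: [0.1, -0.6, -2.8]
finger_gap: 0.0285
grip_force: 24.3
```

play_rows(
  commands=[0, 0, -1, 0, 0, 0, 0, 0, -2, 0, 0, 0, 0, 0, -2, 0, 0, 0],
)

```text
t: 5.43
tool_pos: [0.6566, -0.013, 0.0657]
ee_rot: [0.001, 0.707, 0.707, 0.001]
wrist_force: [0.2, -0.3, -3.9]
finger_gap: 0.0285
grip_force: 24.3
```

play_rows(
  commands=[0, 0, -0.5, 0, 0, 0, 0, 0, -1, 0, 0, 0, 0, 0, -1, 0, 0, 0],
)

```text
t: 5.68
tool_pos: [0.6565, -0.013, 0.0648]
ee_rot: [0.0, 0.707, 0.707, 0.0]
wrist_force: [-1.5, -0.3, 4.2]
finger_gap: 0.0283
grip_force: 24.3
```

Contact. Releasing and retreating toward blue.

play_rows(
  commands=[0, 0, 0, 0, 0, 0, 0, 0, 0, 0, 0, 0, 0, 0, 0, 0, 0, 0, 0, 0, 5, 0, 0, 0, 0, 0, 25, 0, 0, 0, 0, 0, 55, 0, 0, 0, 0, 0, 90, 0, 0, 0, -15, 3, 115, 0, 0, 0],
  jaw=70,
)

```text
t: 6.35
tool_pos: [0.6439, -0.0104, 0.1818]
ee_rot: [0.002, 0.708, 0.707, 0.002]
wrist_force: [1.2, -0.6, 0.2]
finger_gap: 0.0641
grip_force: 0.0
```

play_rows(
  commands=[-38, 9, 0, 0, 0, 0, -76, 18, 0, 0, 0, 0, -114, 26, 0, 0, 0, 0, -150, 34, 0, 0, 0, 0, -180, 40, 0, 0, 0, 0, -193, 41, -10, 0, 0, 0, -194, 41, -15, 0, 0, 0, -194, 41, -15, 0, 0, 0],
)

```text
t: 7.02
tool_pos: [0.4466, 0.0308, 0.1635]
ee_rot: [0.0, 0.707, 0.707, -0.0]
wrist_force: [0.7, -0.8, -1.2]
finger_gap: 0.0644
grip_force: 0.0
```

```bash
python3 - <<'E'
from h import *
im,d,P=cloud('scene'); cv2.imwrite('pics/s1.png',im[150:380,220:560]); gauges('side')
print(robot.state()['tool_pos'])
E
```

```text
side red 449 lo [ 0.432 -0.042  0.058] hi [ 0.459 -0.013  0.095]
side orange 717 lo [0.531 0.056 0.042] hi [0.573 0.083 0.08 ]
side orange 536 lo [0.32  0.076 0.049] hi [0.363 0.105 0.08 ]
side yellow 317 lo [ 0.641 -0.028  0.051] hi [0.668 0.007 0.088]
side green 240 lo [ 0.433 -0.107  0.062] hi [ 0.46  -0.084  0.095]
side blue 643 lo [0.433 0.022 0.058] hi [0.46  0.052 0.095]
[0.44867307 0.03091528 0.16417973]
```

View pics/s1.png

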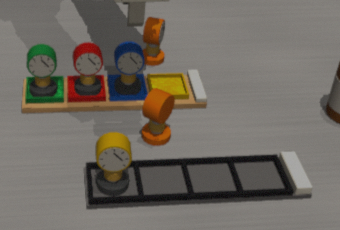

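Yellow stands upright in the pocket farthest from the white end (crop px 112,165). Now blue.

play_rows(
  commands=[0, 0, -30, 0, 0, 0, 0, 0, -58, 0, 0, 0, 0, 0, -78, 0, 0, 0, 0, 0, -88, 0, 0, 0, 0, 0, -93, 0, 0, 0, 0, 0, -93, 0, 0, 0],
)

```text
t: 7.62
tool_pos: [0.4475, 0.0312, 0.0701]
ee_rot: [-0.001, 0.707, 0.707, -0.0]
wrist_force: [-1.5, -0.2, -0.4]
finger_gap: 0.0643
grip_force: 0.0
```

play_rows(
  commands=[0, 0, 0, 0, 0, 0, 0, 0, 0, 0, 0, 0, 0, 0, 0, 0, 0, 0, 0, 0, 0, 0, 0, 0, 0, 0, 0, 0, 0, 0, 0, 0, 0, 0, 0, 0, 0, 0, 0, 0, 0, 0],
  jaw=20,
)

```text
t: 8.2
tool_pos: [0.4473, 0.031, 0.0711]
ee_rot: [0.0, 0.707, 0.707, 0.0]
wrist_force: [0.5, -0.2, 3.0]
finger_gap: 0.0276
grip_force: 24.9
```

play_rows(
  commands=[0, 0, 8, 0, 0, 0, 0, 0, 25, 0, 0, 0, 0, 0, 50, 0, 0, 0, 0, 0, 80, 0, 0, 0, 5, 0, 105, 0, 0, 0, 25, 3, 110, 0, 0, 0, 55, 6, 110, 0, 0, 0, 93, 10, 110, 0, 0, 0],
)

```text
t: 8.87
tool_pos: [0.5393, 0.0404, 0.1818]
ee_rot: [0.0, 0.707, 0.707, -0.001]
wrist_force: [-0.7, -0.7, -2.2]
finger_gap: 0.0279
grip_force: 24.9
```

play_rows(
  commands=[38, 5, 0, 0, 0, 0, 72, 8, 0, 0, 0, 0, 98, 11, 0, 0, 0, 0, 111, 12, 0, 0, 0, 0, 115, 13, 0, 0, 0, 0, 115.5, 13, -15, 0, 0, 0, 115.5, 13, -45, 0, 0, 0, 115.5, 13, -75, 0, 0, 0],
)

```text
t: 9.53
tool_pos: [0.6555, 0.0542, 0.1062]
ee_rot: [0.0, 0.707, 0.707, 0.001]
wrist_force: [1.3, -0.3, -3.3]
finger_gap: 0.028
grip_force: 24.9
```

play_rows(
  commands=[0, 0, -18, 0, 0, 0, 0, 0, -30, 0, 0, 0, 0, 0, -37, 0, 0, 0, 0, 0, -39, 0, 0, 0, 0, 0, -40, 0, 0, 0, 0, 0, -40, 0, 0, 0, 0, 0, -40, 0, 0, 0],
)

```text
t: 10.12
tool_pos: [0.6565, 0.0542, 0.0672]
ee_rot: [0.001, 0.707, 0.707, 0.001]
wrist_force: [0.2, -0.3, -3.3]
finger_gap: 0.0279
grip_force: 24.9
```

Contact is expected near z = 0.064.

play_rows(
  commands=[0, 0, -1, 0, 0, 0, 0, 0, -2, 0, 0, 0, 0, 0, -2.5, 0, 0, 0, 0, 0, -2.5, 0, 0, 0],
)

```text
t: 10.45
tool_pos: [0.6561, 0.0541, 0.0642]
ee_rot: [0.0, 0.707, 0.707, 0.0]
wrist_force: [-0.5, -1.1, 2.6]
finger_gap: 0.0282
grip_force: 24.9
```

play_rows(
  commands=[0, 0, 0, 0, 0, 0, 0, 0, 0, 0, 0, 0, 0, 0, 0, 0, 0, 0, 0, 0, 5, 0, 0, 0, 0, 0, 25, 0, 0, 0, 0, 0, 55, 0, 0, 0, 0, 0, 90, 0, 0, 0, -15, -6, 115, 0, 0, 0],
  jaw=70,
)

```text
t: 11.12
tool_pos: [0.6432, 0.0499, 0.1815]
ee_rot: [0.001, 0.707, 0.708, 0.003]
wrist_force: [1.5, 0.4, 1.0]
finger_gap: 0.0641
grip_force: 0.0
```

play_rows(
  commands=[-36, -15, 0, 0, 0, 0, -72, -30, 0, 0, 0, 0, -108, -45, 0, 0, 0, 0, -144, -60, 0, 0, 0, 0, -175, -74, 0, 0, 0, 0, -192, -81, -10, 0, 0, 0, -195, -81, -15, 0, 0, 0, -195, -81, -15, 0, 0, 0],
)

```text
t: 11.78
tool_pos: [0.4443, -0.0335, 0.1629]
ee_rot: [-0.0, 0.708, 0.707, -0.001]
wrist_force: [0.2, 0.4, 0.5]
finger_gap: 0.0645
grip_force: 0.0
```

```bash
python3 - <<'E'
from h import *
im,d,P=gauges('scene'); gauges('side'); print(robot.state()['tool_pos'])
E
```

```text
scene red 321 lo [ 0.437 -0.054  0.07 ] hi [ 0.463 -0.013  0.095]
scene orange 409 lo [0.338 0.069 0.045] hi [0.369 0.097 0.08 ]
scene orange 810 lo [0.548 0.041 0.043] hi [0.578 0.082 0.08 ]
scene yellow 529 lo [ 0.646 -0.034  0.062] hi [0.672 0.007 0.089]
scene green 254 lo [ 0.439 -0.123  0.082] hi [ 0.463 -0.085  0.095]
scene blue 518 lo [0.645 0.032 0.068] hi [0.672 0.072 0.089]
side red 546 lo [ 0.432 -0.042  0.057] hi [ 0.458 -0.012  0.095]
side orange 721 lo [0.531 0.056 0.041] hi [0.573 0.082 0.08 ]
side orange 558 lo [0.319 0.074 0.049] hi [0.36  0.105 0.08 ]
side yellow 307 lo [ 0.641 -0.028  0.051] hi [0.668 0.008 0.088]
side green 304 lo [ 0.433 -0.106  0.063] hi [ 0.459 -0.084  0.096]
side blue 718 lo [0.641 0.039 0.049] hi [0.667 0.075 0.088]
[ 0.44705971 -0.03231811  0.16382052]
```

Blue is upright in its pocket. Now red.

play_rows(
  commands=[0, -1, -30, 0, 0, 0, 0, -1, -58, 0, 0, 0, 0, -1, -78, 0, 0, 0, 0, -1, -88, 0, 0, 0, 0, -1, -93, 0, 0, 0, 0, -1, -93, 0, 0, 0],
)

```text
t: 12.38
tool_pos: [0.4461, -0.0331, 0.0697]
ee_rot: [-0.001, 0.707, 0.708, 0.0]
wrist_force: [-0.2, 0.2, 0.5]
finger_gap: 0.0641
grip_force: 0.0
```

play_rows(
  commands=[0, 0, 0, 0, 0, 0, 0, 0, 0, 0, 0, 0, 0, 0, 0, 0, 0, 0, 0, 0, 0, 0, 0, 0, 0, 0, 0, 0, 0, 0, 0, 0, 0, 0, 0, 0, 0, 0, 0, 0, 0, 0],
  jaw=20,
)

```text
t: 12.97
tool_pos: [0.4461, -0.0341, 0.0707]
ee_rot: [0.001, 0.707, 0.707, 0.0]
wrist_force: [0.4, 0.1, 3.0]
finger_gap: 0.0279
grip_force: 24.9
```

play_rows(
  commands=[0, 0, 8, 0, 0, 0, 0, 0, 25, 0, 0, 0, 0, 0, 50, 0, 0, 0, 0, 0, 80, 0, 0, 0, 5, 4, 105, 0, 0, 0, 22, 16, 115, 0, 0, 0, 46, 34, 115, 0, 0, 0, 75, 55, 115, 0, 0, 0],
)

```text
t: 13.63
tool_pos: [0.5203, 0.0197, 0.1865]
ee_rot: [0.001, 0.708, 0.706, -0.001]
wrist_force: [-0.0, -1.8, -3.0]
finger_gap: 0.0277
grip_force: 25.0
```

play_rows(
  commands=[32, 23, 0, 0, 0, 0, 64, 46, 0, 0, 0, 0, 94, 68, 0, 0, 0, 0, 117, 85, 0, 0, 0, 0, 130, 95, 0, 0, 0, 0, 134.5, 99, 0, 0, 0, 0, 134.5, 99, -15, 0, 0, 0, 134.5, 99, -45, 0, 0, 0],
)

```text
t: 14.3
tool_pos: [0.6573, 0.1212, 0.1435]
ee_rot: [0.002, 0.707, 0.707, 0.003]
wrist_force: [2.0, 0.1, -3.2]
finger_gap: 0.028
grip_force: 25.0
```

play_rows(
  commands=[0, 0, -30, 0, 0, 0, 0, 0, -53, 0, 0, 0, 0, 0, -67, 0, 0, 0, 0, 0, -73, 0, 0, 0, 0, 0, -75, 0, 0, 0, 0, 0, -75, 0, 0, 0, 0, 0, -75, 0, 0, 0],
)

```text
t: 14.88
tool_pos: [0.6562, 0.1203, 0.0669]
ee_rot: [0.001, 0.707, 0.707, 0.001]
wrist_force: [0.3, 1.5, -3.4]
finger_gap: 0.0277
grip_force: 25.0
```

play_rows(
  commands=[0, 0, -1, 0, 0, 0, 0, 0, -2, 0, 0, 0, 0, 0, -2.5, 0, 0, 0, 0, 0, -2.5, 0, 0, 0],
)

```text
t: 15.22
tool_pos: [0.6557, 0.1202, 0.0638]
ee_rot: [0.0, 0.707, 0.707, 0.001]
wrist_force: [0.2, -0.2, 1.3]
finger_gap: 0.0278
grip_force: 25.0
```

play_rows(
  commands=[0, 0, 0, 0, 0, 0, 0, 0, 0, 0, 0, 0, 0, 0, 0, 0, 0, 0, 0, 0, 5, 0, 0, 0, 0, 0, 25, 0, 0, 0, 0, 0, 55, 0, 0, 0, 0, 0, 90, 0, 0, 0, -12, -12, 115, 0, 0, 0],
  jaw=70,
)

```text
t: 15.88
tool_pos: [0.645, 0.1116, 0.1811]
ee_rot: [0.0, 0.706, 0.708, 0.003]
wrist_force: [0.7, 0.6, -0.3]
finger_gap: 0.0642
grip_force: 0.0
```

play_rows(
  commands=[-28, -30, 0, 0, 0, 0, -56, -60, 0, 0, 0, 0, -84, -90, 0, 0, 0, 0, -112, -120, 0, 0, 0, 0, -140, -150, 0, 0, 0, 0, -168, -180, 0, 0, 0, 0, -190, -205, 0, 0, 0, 0, -197, -212, 0, 0, 0, 0],
)

```text
t: 16.55
tool_pos: [0.4419, -0.1085, 0.1776]
ee_rot: [-0.0, 0.709, 0.705, -0.002]
wrist_force: [-0.4, -1.1, -0.2]
finger_gap: 0.0638
grip_force: 0.0
```

play_rows(
  commands=[0, 0, 0, 0, 0, 0, 0, 0, -15, 0, 0, 0, 0, 0, -15, 0, 0, 0],
)

```text
t: 16.8
tool_pos: [0.4461, -0.103, 0.1619]
ee_rot: [-0.0, 0.707, 0.707, 0.0]
wrist_force: [-0.9, 0.4, 0.5]
finger_gap: 0.0643
grip_force: 0.0
```

```bash
python3 - <<'E'
from h import *
gauges('scene'); print(robot.state()['tool_pos'])
E
```

```text
scene red 557 lo [0.645 0.098 0.061] hi [0.672 0.138 0.088]
scene orange 407 lo [0.338 0.069 0.045] hi [0.369 0.097 0.08 ]
scene orange 810 lo [0.548 0.04  0.043] hi [0.578 0.082 0.08 ]
scene yellow 523 lo [ 0.645 -0.034  0.063] hi [0.672 0.007 0.089]
scene green 254 lo [ 0.438 -0.124  0.081] hi [ 0.463 -0.085  0.095]
scene blue 514 lo [0.646 0.033 0.068] hi [0.672 0.073 0.088]
[ 0.44621414 -0.10269933  0.16244143]
```

play_rows(
  commands=[0, -1, -30, 0, 0, 0, 0, -1, -58, 0, 0, 0, 0, -1, -78, 0, 0, 0, 0, -1, -88, 0, 0, 0, 0, -1, -92, 0, 0, 0, 0, -1, -92, 0, 0, 0],
)

```text
t: 17.35
tool_pos: [0.4464, -0.1041, 0.0705]
ee_rot: [-0.001, 0.707, 0.708, 0.0]
wrist_force: [0.5, 0.6, -0.0]
finger_gap: 0.0647
grip_force: 0.0
```

play_rows(
  commands=[0, 0, 0, 0, 0, 0, 0, 0, 0, 0, 0, 0, 0, 0, 0, 0, 0, 0, 0, 0, 0, 0, 0, 0, 0, 0, 0, 0, 0, 0, 0, 0, 0, 0, 0, 0, 0, 0, 0, 0, 0, 0],
  jaw=20,
)

```text
t: 17.93
tool_pos: [0.4466, -0.1051, 0.0712]
ee_rot: [0.001, 0.707, 0.707, 0.0]
wrist_force: [0.6, -0.7, 2.5]
finger_gap: 0.028
grip_force: 25.0
```

play_rows(
  commands=[0, 0, 8, 0, 0, 0, 0, 0, 25, 0, 0, 0, 0, 0, 50, 0, 0, 0, 0, 0, 80, 0, 0, 0, 3, 4, 105, 0, 0, 0, 15, 21, 115, 0, 0, 0, 33, 46, 115, 0, 0, 0, 54, 75, 115, 0, 0, 0],
)

```text
t: 18.6
tool_pos: [0.4998, -0.0313, 0.1869]
ee_rot: [0.001, 0.709, 0.706, -0.001]
wrist_force: [-0.5, -0.2, -3.0]
finger_gap: 0.0282
grip_force: 25.0
```

play_rows(
  commands=[21, 29, 0, 0, 0, 0, 42, 58, 0, 0, 0, 0, 64, 88, 0, 0, 0, 0, 86, 118, 0, 0, 0, 0, 108, 149, 0, 0, 0, 0, 129, 179, 0, 0, 0, 0, 145, 202, 0, 0, 0, 0, 155.5, 216, 0, 0, 0, 0],
)

```text
t: 19.27
tool_pos: [0.6554, 0.1903, 0.1853]
ee_rot: [-0.001, 0.706, 0.708, 0.0]
wrist_force: [0.5, -0.0, -2.2]
finger_gap: 0.0279
grip_force: 25.0
```

play_rows(
  commands=[0, 0, 0, 0, 0, 0, 0, 0, -15, 0, 0, 0, 0, 0, -40, 0, 0, 0, 0, 0, -65, 0, 0, 0, 0, 0, -80, 0, 0, 0, 0, 0, -80, 0, 0, 0],
)

```text
t: 19.77
tool_pos: [0.6516, 0.1827, 0.1003]
ee_rot: [-0.002, 0.708, 0.707, -0.005]
wrist_force: [-1.2, -0.7, -3.3]
finger_gap: 0.0276
grip_force: 25.0
```

play_rows(
  commands=[0, 0, 0, 0, 0, 0, 0, 0, 0, 0, 0, 0, 0, 0, 0, 0, 0, 0, 0, 0, 0, 0, 0, 0],
)

```text
t: 20.1
tool_pos: [0.6566, 0.1864, 0.1076]
ee_rot: [0.001, 0.707, 0.707, 0.001]
wrist_force: [0.5, -0.1, -3.2]
finger_gap: 0.0283
grip_force: 25.0
```

Settled on target.

play_rows(
  commands=[0, 0, -15, 0, 0, 0, 0, 0, -28, 0, 0, 0, 0, 0, -36, 0, 0, 0, 0, 0, -39, 0, 0, 0, 0, 0, -40, 0, 0, 0, 0, 0, -40, 0, 0, 0, 0, 0, -40, 0, 0, 0],
)

```text
t: 20.68
tool_pos: [0.6554, 0.1861, 0.0653]
ee_rot: [-0.0, 0.707, 0.707, -0.0]
wrist_force: [0.7, 0.4, -2.1]
finger_gap: 0.028
grip_force: 25.0
```

play_rows(
  commands=[0, 0, -0.5, 0, 0, 0, 0, 0, -1, 0, 0, 0, 0, 0, -1.5, 0, 0, 0, 0, 0, -1.5, 0, 0, 0],
)

```text
t: 21.02
tool_pos: [0.6556, 0.1861, 0.0643]
ee_rot: [0.0, 0.707, 0.707, 0.0]
wrist_force: [0.1, -1.1, -1.6]
finger_gap: 0.0279
grip_force: 25.0
```

play_rows(
  commands=[0, 0, -0.5, 0, 0, 0, 0, 0, -1, 0, 0, 0, 0, 0, -1, 0, 0, 0],
)

```text
t: 21.27
tool_pos: [0.6557, 0.1862, 0.0642]
ee_rot: [0.0, 0.707, 0.707, 0.0]
wrist_force: [-3.3, -1.1, 4.3]
finger_gap: 0.0278
grip_force: 25.0
```

play_rows(
  commands=[0, 0, 0, 0, 0, 0, 0, 0, 0, 0, 0, 0, 0, 0, 0, 0, 0, 0, 0, 0, 5, 0, 0, 0, 0, 0, 25, 0, 0, 0, 0, 0, 55, 0, 0, 0, 0, 0, 90, 0, 0, 0, 0, 0, 125, 0, 0, 0],
  jaw=70,
)

```text
t: 21.93
tool_pos: [0.655, 0.186, 0.1891]
ee_rot: [-0.0, 0.707, 0.707, -0.0]
wrist_force: [1.3, 0.2, 0.9]
finger_gap: 0.0639
grip_force: 0.0
```

play_rows(
  commands=[0, -30, 15, 0, 0, 0, 0, -65, 30, 0, 0, 0, 0, -100, 40, 0, 0, 0, 0, -135, 40, 0, 0, 0, 0, -150, 40, 0, 0, 0, 0, -150, 40, 0, 0, 0, 0, -150, 40, 0, 0, 0],
)

```text
t: 22.52
tool_pos: [0.6555, 0.0348, 0.2282]
ee_rot: [-0.0, 0.708, 0.706, -0.0]
wrist_force: [-0.1, 0.6, 0.2]
finger_gap: 0.0639
grip_force: 0.0
```

```bash
python3 - <<'E'
from h import *
gauges('side'); im,_=optics.camera('scene'); im2,_=optics.camera('wrist')
cv2.imwrite('pics/end.png',np.vstack([cv2.resize(im[150:380,220:560],(406,275)),cv2.resize(im2,(406,305))]))
E
```

```text
side red 865 lo [0.641 0.104 0.049] hi [0.667 0.141 0.088]
side orange 717 lo [0.531 0.056 0.041] hi [0.573 0.083 0.08 ]
side orange 543 lo [0.319 0.076 0.05 ] hi [0.362 0.105 0.08 ]
side yellow 284 lo [ 0.641 -0.027  0.049] hi [0.668 0.007 0.087]
side green 930 lo [0.641 0.171 0.05 ] hi [0.667 0.207 0.088]
side blue 693 lo [0.641 0.038 0.05 ] hi [0.667 0.075 0.088]
```

View pics/end.png

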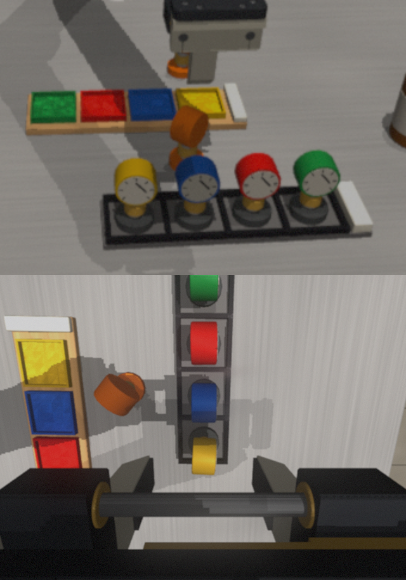

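All four gauges stand upright in their pockets. From the far end to the white end they are yellow, blue, red, green (px 135, 198, 257, 317), and the orange decoys have not moved.

```bash
python3 -c "
from h import *
print(order.finish_job())"
```

```text
the job is handed in; nothing more can be done
None
```

The job is handed in: all four gauges stand upright in the test tray in reverse order (yellow farthest from the white end, then blue, red and green nearest it), and the orange look-alikes were left alone.

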